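# Lock the stop screw of the frame jig with its jam nut

### The arm

A 6-joint arm with a two-finger parallel gripper is mounted at the origin on a cart in front of the work surface, level with it; the furniture and walls round the work are solid. World frame = base frame: x ahead of the robot, y to its left, z up, the work surface at z = 0. Lengths are in m, angles in rad, forces in N, time in s.
With the tool pointing down it reaches from about 0.275 to 1 m from the base axis. Payload 8.4 kg.
Tool frame: the origin (TCP) lies on the centre line of the jaws, within the pads' length; the fingertips stand 17 mm ahead of it and the grasp point (between the pads) lies 2 mm behind it (bot.tcp_to_tips is the y of the fingertips in the tool frame, in m); y points along the fingers, z is the direction in which the jaws open and shut, and the axes are right-handed (so a half turn about y gives the same grasp; the last joint's range is limited). The gripper opens to 85 mm and grips with 20 to 120 N. Pads are 22 mm wide; open, the fingers measure 114 mm over their backs; the gripper's body (76 mm by 85 mm) begins 54 mm behind the grasp point. The pads swing forward as they close: fully open they stand 13 mm farther back than shut.
Start: joints at [-1.265, 0.353, 1.633, -0, 1.155, -0.002], TCP at [0.189, -0.596, 0.248] pointing down, gripper open.
Joint ranges: [-2.63, 2.63], [-0.92, 2.1], [0.06, 2.66], [-1.3, 4.44], [0, 2.69], [-3.02, 3.02]. Speed limits (rad/s): [2.22, 2.22, 2.79, 3.14, 3.14, 3.14].

### API

Orientations are given as a unit quaternion [x, y, z, w].
In Python, from workcell import bot, hand, kinematics, get_obs, vision, hand_in gives the robot as it stands. The module is installed in compiled form; this text tells all that it offers. Calls block until the motion is done:
- bot.reach(position, orientation): joint-space move of the TCP to a pose.
- bot.servo_line(position, ori=None, velocity=0.15): straight line of the TCP; ori=None keeps the orientation; velocity is the mean speed in m/s.
- bot.goto_joints(angles): joint-space move.
- hand.move_gripper(opening, strength=None): finger opening in m; strength is the grip in N (None keeps the last); returns when the fingers have stopped.
- bot.dwell(seconds).
- kinematics.solve_ik(position, orientation): joint angles nearest the present ones, or None.
- get_obs(): the state.
- vision.read_camera(name): name is "scene" or "top"; returns a dict with "frame" (480x640x3 uint8, red, green, blue), "intrinsics" (3x3 intrinsics, pixels), "dist" ([k1, k2, p1, p2, k3] as OpenCV has them; the pictures are not rectified), "view" (4x4, takes a point from world to camera coordinates). Camera axes: x right, y down, z forward; pixel columns grow to the right and rows downward; lengths in m; the calibration is good to about 2 mm. A picture is of the moment at which its call begins. There is no depth.
A pose or a line that the arm cannot do raises bot.IKError and nothing moves.
- hand_in(): hands the job in, once; it reports no verdict.
The state is a dict: "time_s": time; "joint_pos": joint angles; "joint_vel": joint speeds; "joint_efforts": joint torques, N m; "position": TCP position; "orientation": TCP orientation; "wrist_force": force on the tool from outside, world axes, zero at the start; "ft_torque": the same for the moment, N m; "gripper_width": finger opening in m.
Only numpy, scipy, OpenCV 4.12 (cv2) and the standard library are available. Lean on these libraries where they do the work, as an engineer would, in place of code of your own. Each camera call takes 0.05 s, during which the arm holds its last target.

### The job

The stop screw of the jig is set; lock it without losing the setting. Fit the holding key over the screw's square head with its handle just beside the steel stop pin, then swing the jam nut's red-knobbed lever clockwise (seen from above) until the nut beds, and nip it up firmly with about 12 N at the knob, no more than 20 N. Then lift the key off and lay it flat on the bench clear of the jig, leaving the jam nut tight and the other things where they are.

Things in the scene. Friction and masses are not known exactly. Their poses are not given: they have to be found in the camera images.
- stop_jig: The fixed jig: steel base plate 170 x 100 x 12 mm (x -63 to +107, y -50 to +50 mm in this frame) with a dark bridge block (64 x 58 mm, top 40 mm up) that the vertical stop screw passes through. Origin on the screw's axis at bench level, z up. The fitted key's handle must point along its +x, its end on the dark rest block (18 x 26 mm, top 63 mm up) beside the pin.
- stop_pin: Upright steel pin 12 mm thick, top 88 mm above the bench, fixed at x = 90, y = -16 mm of the jig's frame, axes as the jig's. Origin on its axis, 12 mm above the bench. The handle of the fitted key lies on its +y side with 3 mm gap; when the screw is dragged clockwise, the handle comes to rest on the pin, which holds key and screw.
- stop_screw (a joint): Turn of the stop screw, rad; 0 = the setting to keep, grows clockwise seen from above. It turns easily (0.03 N m), more easily than the nut runs on it (0.12 N m): unless held by the key against the pin it goes round with the nut. The key's play lets it turn up to about 0.17 rad before it is held; up to 0.25 rad either way is acceptable.
- head_seat (a point): Point on the screw's axis on its brass collar (34 mm wide), 63 mm above the bench, where the underside of the fitted key rests. Above it stands the square brass head, 22 mm across flats, 20 mm high: the lowest 14 mm straight, the upper 6 mm tapering to 15 mm. Axes turn with the screw; at screw reading 0 they, and the square's sides, lie along the jig's x and y.
- jam_nut: Lever of the jam nut, under the screw's collar. Origin on the screw's axis at bench level, z up, x along the lever. Bar 10 mm wide, 51 to 58 mm up, to a red knob. Clockwise from above tightens. The nut starts 1.0 to 1.5 rad before it beds; it beds where the lever points along the jig's -x, give or take 0.25 rad (differs, cannot be seen), plus what the screw has turned.
- nut_knob (a point): Top centre of the red knob: upright, round, 15 mm thick, 50 to 90 mm above the bench, its axis 75 mm from the screw's axis. Once the nut has bedded the lever gives about 0.07 rad per N m (2.5 N at the knob per mm), and all the effort goes through screw and key onto the pin. Let go, the lever springs back to where it bedded and stays.
- hold_key: Loose holding key (about 150 g), lying flat: steel socket block 40 x 40 x 20 mm with a 24 mm square hole right through, and a straight handle 14 mm wide, 20 mm high along the key's +x, from 18 to 116 mm from the socket's centre. Origin at the socket's centre on its underside, z up; the handle's underside is level with it.
- key_grip (a point): Grip point of the key: middle of the handle's cross-section (14 mm wide along the key's y), 52 mm from the socket's centre along the key's x, 10 mm above its underside, near the centre of mass.
- glue_bottle: Bystander: glue bottle, 35 mm thick, 98 mm tall, standing. Origin under its centre.
- parts_bin: Bystander: open blue parts bin, 60 x 85 x 28 mm. Origin under its centre.
- cell_a: Bystander: a battery lying on its side, 15 x 50 x 15 mm. Origin under its centre.

How it is judged:
On the way, in this order (a step that is already met when the one before it is completed fails the run):
1. the key sits fully down on the screw's square head with its handle along the jig's +x beside the stop pin, the screw still at its setting (horizontal distance between hold_key and head_seat below 0.004 m and z of hold_key in the frame of head_seat between -0.003 and 0.003 m and angle between the x axis of hold_key and the x axis of stop_jig, either way round below 0.2 rad and x of key_grip in the frame of stop_jig above 0.03 m and value of joint stop_screw between -0.25 and 0.25 rad), for 0.2 s.
2. the fingers turn the jam nut up tight: the key, not touched by the fingers, presses on the stop pin with more than 7 N (about 9 N at the knob), the screw still at its setting (contact force between hold_key and stop_pin above 7 N and contact force between the fingers and jam_nut above 3 N and contact force between the fingers and hold_key below 0.5 N and value of joint stop_screw between -0.25 and 0.25 rad), for 0.2 s.
At the end, for the whole second after the job is handed in: The stop screw is within 0.25 rad of its setting, the jam nut's lever is left where it bedded (within 0.6 rad of the jig's x axis), and the key lies flat and still on the bench, not touching the jig, its socket at least 120 mm from the screw's axis (value of joint stop_screw between -0.25 and 0.25 rad and angle between the x axis of jam_nut and the x axis of stop_jig, either way round below 0.6 rad and height (world z) of hold_key below 0.006 m and angle between hold_key's own z axis and vertical below 0.1 rad and contact force between hold_key and stop_jig below 0.1 N and horizontal distance between hold_key and stop_jig above 0.12 m and linear speed of hold_key below 0.02 m/s).
It fails at once if the key is pressed against the stop pin with more than 20 N (about 24 N at the knob: overtightened) (contact force between hold_key and stop_pin above 20 N).
It fails at once if a bystander (glue bottle, parts bin, battery) is moved by more than 30 mm (distance of any of glue_bottle, parts_bin, cell_a from where it was at the start of the episode above 0.03 m).
It also fails if it takes over 72 s, if anything falls off the work surface, if the arm or the gripper's body presses on something with over 40 N, if the wrist force passes 120 N, or if a joint passes its speed limit or range.

## Working session

There is one attempt and no reset: what is moved stays moved. The work goes in short steps, each a Python script; the robot and the scene stay as the last script left them, time stands still between calls to the robot, and variables do not carry over. Pictures are saved under pics/ and viewed, and the job is handed in when it is done.

```bash
mkdir -p pics; ls; python3 - <<'E'
from workcell import bot, hand, kinematics, get_obs, vision
import cv2,numpy as np
np.set_printoptions(precision=4,suppress=True)
for n in ("scene","top"):
    r=vision.read_camera(n); cv2.imwrite(f"pics/{n}0.png",r["frame"][:,:,::-1]); print(n,r["intrinsics"],r["dist"],r["view"])
o=get_obs(); print(o, bot.tcp_to_tips)
E
```

```text
pics
scene [[559.1736   0.     310.4791]
 [  0.     559.1736 240.6558]
 [  0.       0.       1.    ]] [-0.0862  0.      0.      0.      0.    ] [[ 0.8875 -0.4607  0.0115 -0.5802]
 [-0.2672 -0.5347 -0.8016  0.0611]
 [ 0.3755  0.7084 -0.5977  1.0725]
 [ 0.      0.      0.      1.    ]]
top [[624.583    0.     320.8983]
 [  0.     624.583  226.0225]
 [  0.       0.       1.    ]] [-0.1764  0.      0.      0.      0.    ] [[ 0.0161 -0.9998  0.007  -0.2704]
 [-0.9924 -0.0168 -0.1216  0.5568]
 [ 0.1217 -0.005  -0.9926  1.0379]
 [ 0.      0.      0.      1.    ]]
{'time_s': 0.1, 'joint_pos': array([-1.2654,  0.3536,  1.6341, -0.    ,  1.1552, -0.0024]), 'joint_vel': array([ 0.0018, -0.0014, -0.0021, -0.001 , -0.0002,  0.001 ]), 'joint_efforts': array([ -0.0014, -60.6355, -34.2818,  -0.0001,   0.0038,   0.    ]), 'position': array([ 0.1892, -0.5952,  0.2476]), 'orientation': array([-0.1085,  0.6992, -0.6983,  0.1083]), 'wrist_force': array([-0.7195,  0.3709,  1.0343]), 'ft_torque': array([ 0.0364,  0.0125, -0.0213]), 'gripper_width': 0.08542362811234776} 0.017
```

View pics/scene0.png

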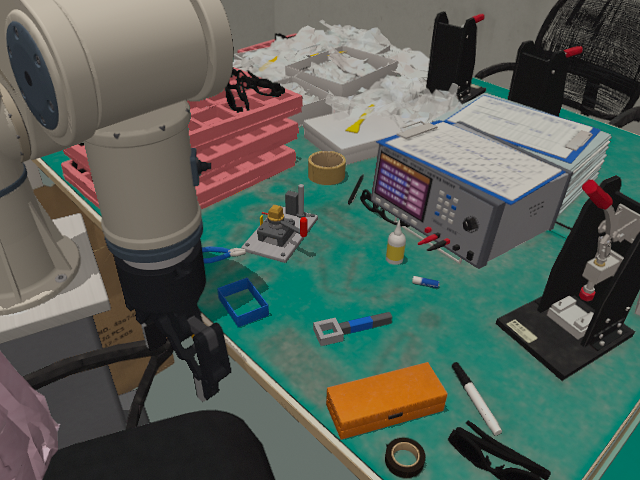

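View pics/top0.png

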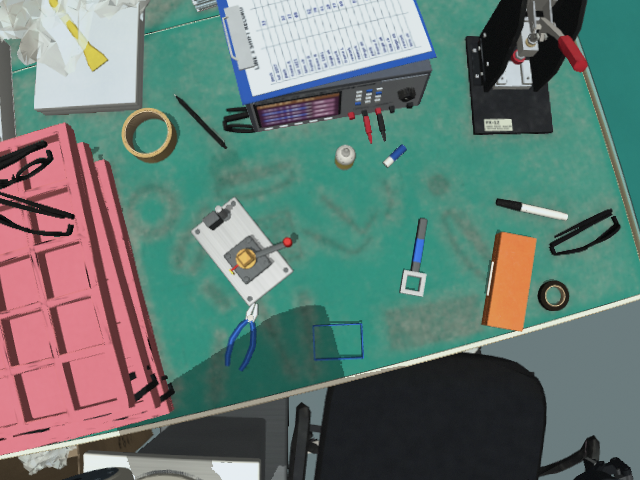

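```bash
python3 - <<'E'
import cv2
t=cv2.imread("pics/top0.png"); s=cv2.imread("pics/scene0.png")
cv2.imwrite("pics/t_jig.png",cv2.resize(t[185:315,180:310],(780,600)[:1]*1+(600,) if 0 else (600,600),interpolation=cv2.INTER_CUBIC))
cv2.imwrite("pics/s_jig.png",cv2.resize(s[170:270,230:330],(600,600),interpolation=cv2.INTER_CUBIC))
cv2.imwrite("pics/t_key.png",cv2.resize(t[210:310,370:470],(600,600),interpolation=cv2.INTER_CUBIC))
E
```

```text
(no output)
```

View pics/t_jig.png

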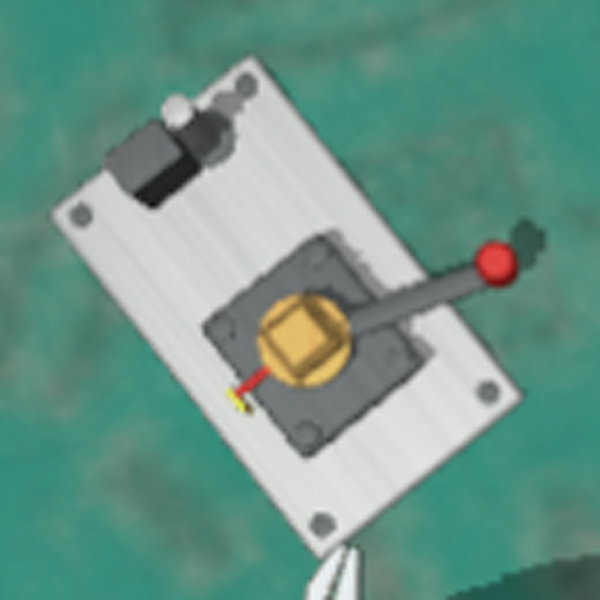

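View pics/s_jig.png

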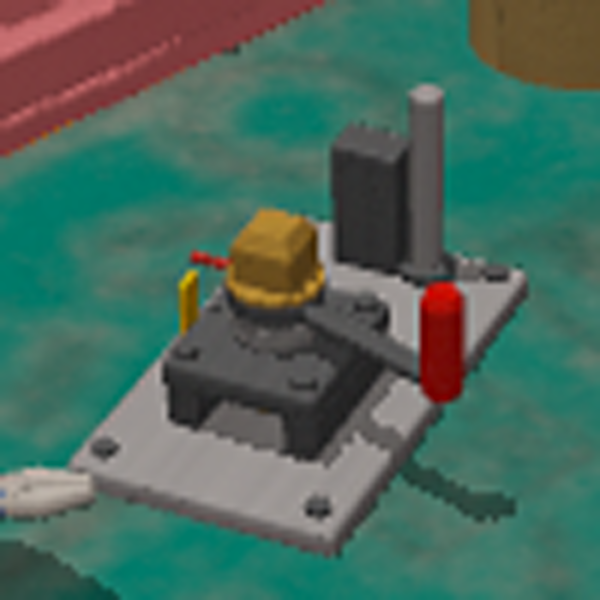

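View pics/t_key.png

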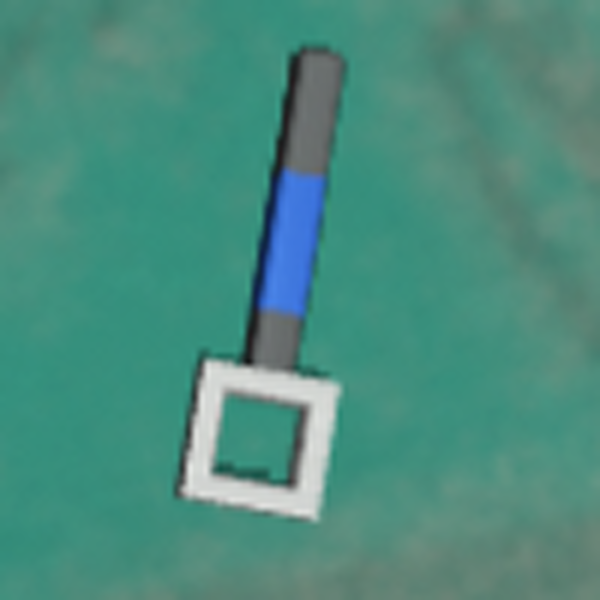

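```bash
cat > hlp.py <<'E'
from workcell import bot, hand, kinematics, get_obs, vision
import cv2,numpy as np
from scipy.spatial.transform import Rotation as R
np.set_printoptions(precision=4,suppress=True)
def cam(n,save=None):
    r=vision.read_camera(n)
    if save: cv2.imwrite(f"pics/{save}.png",r["frame"][:,:,::-1])
    return r
def rays(r,px):
    px=np.asarray(px,float).reshape(-1,1,2)
    u=cv2.undistortPoints(px,np.array(r["intrinsics"]),np.array(r["dist"])).reshape(-1,2)
    V=np.array(r["view"]);Rm=V[:3,:3];c=-Rm.T@V[:3,3]
    d=np.c_[u,np.ones(len(u))]@Rm
    return c,d
def plane(r,px,z):
    c,d=rays(r,px); return c+d*((z-c[2])/d[:,2:3])
def proj(r,P):
    V=np.array(r["view"]);rv=cv2.Rodrigues(V[:3,:3])[0]
    return cv2.projectPoints(np.asarray(P,float).reshape(-1,1,3),rv,V[:3,3],np.array(r["intrinsics"]),np.array(r["dist"]))[0].reshape(-1,2)
def tri(r1,p1,r2,p2):
    c1,d1=rays(r1,p1);c2,d2=rays(r2,p2);d1=d1[0];d2=d2[0]
    s=np.linalg.lstsq(np.c_[d1,-d2],c2-c1,rcond=None)[0]
    a,b=c1+s[0]*d1,c2+s[1]*d2
    return (a+b)/2,np.linalg.norm(a-b)
def hsv(r): return cv2.cvtColor(r["frame"],cv2.COLOR_RGB2HSV)
def mask(r,lo,hi,roi):
    h=hsv(r); m=cv2.inRange(h,np.array(lo),np.array(hi)); x0,y0,x1,y1=roi
    k=np.zeros_like(m);k[y0:y1,x0:x1]=m[y0:y1,x0:x1];return k
def big(m):
    cs=cv2.findContours(m,cv2.RETR_EXTERNAL,cv2.CHAIN_APPROX_NONE)[0]
    return max(cs,key=cv2.contourArea)
def cen(m):
    M=cv2.moments(m,True);return np.array([M['m10'],M['m01']])/M['m00'],M['m00']
# tool-down orientation: tool y=-z world ; tool z (jaw dir) at world angle a
def down(a):
    z=np.array([np.cos(a),np.sin(a),0]);y=np.array([0,0,-1.]);x=np.cross(y,z)
    return R.from_matrix(np.c_[x,y,z]).as_quat()
E
python3 - <<'E'
from hlp import *
t=cam("top");s=cam("scene")
# plate
m=mask(t,(0,0,150),(180,40,255),(180,190,310,310))
m=cv2.morphologyEx(m,cv2.MORPH_OPEN,np.ones((3,3),np.uint8))
c=big(m);q=plane(t,c.reshape(-1,2),.012)[:,:2]
for nm,c,z in(("plate",c,.012),):
    rc=cv2.minAreaRect((q*1000).astype(np.float32));print(nm,rc)
m=mask(t,(0,0,170),(180,40,255),(390,260,440,310));c=big(m)
q=plane(t,c.reshape(-1,2),.020)[:,:2];print("sock",cv2.minAreaRect((q*1000).astype(np.float32)))
m=mask(t,(100,150,120),(125,255,255),(400,220,440,280));print("blue",cen(m));c=big(m);q=plane(t,c.reshape(-1,2),.020)[:,:2];print(cv2.minAreaRect((q*1000).astype(np.float32)))
print("handle cen",plane(t,cen(m)[0],.020))
for px in((225,263),):pass
rt=mask(t,(0,180,100),(8,255,255),(275,225,300,255));rs=mask(s,(0,180,80),(8,255,255),(295,210,315,245))
print("knob",cen(rt),cen(rs)); 
bt=mask(t,(12,90,80),(28,255,255),(230,243,262,275));print("brass",cen(bt),plane(t,cen(bt)[0],.07),cv2.boundingRect(bt))
for nm,px in(("jigcorners",[(252/4.615+180,56/4.615+185),(52/4.615+180,212/4.615+185),(325/4.615+180,558/4.615+185),(522/4.615+180,398/4.615+185)]),):
    P=plane(t,px,.012);print(P,P.mean(0))
print("pin top",plane(t,[(177/4.615+180-.4,110/4.615+185-.4)],.088))
print("knobtop",plane(t,[(497/4.615+180-.4,263/4.615+185-.4)],.088))
print("keycorners",plane(t,[(207/6+369.6,358/6+209.6),(341/6+369.6,381/6+209.6),(319/6+369.6,522/6+209.6),(180/6+369.6,494/6+209.6)],.02))
print("key handle end",plane(t,[(322/6+369.6,50/6+209.6)],.02), "hole",plane(t,[(262/6+369.6,437/6+209.6)],.02))
E
```

```text
plate ((513.7603759765625, -125.48619079589844), (178.75521850585938, 99.02165985107422), 39.27980041503906)
sock ((466.62994384765625, -422.53955078125), (39.68092346191406, 39.35387420654297), 80.06605529785156)
blue (array([418.3149, 250.0497]), 181.0)
((523.8617553710938, -431.8651428222656), (13.867486953735352, 40.4659309387207), 80.46381378173828)
handle cen [[ 0.5237 -0.4318  0.02  ]]
knob (array([287.4103, 241.8718]), 39.0) (array([303.0709, 226.5669]), 127.0)
brass (array([245.3769, 258.4954]), 329.0) [[ 0.5007 -0.137   0.07  ]] (230, 249, 26, 25)
[[ 0.6129 -0.1078  0.012 ]
 [ 0.5514 -0.0328  0.012 ]
 [ 0.4223 -0.1413  0.012 ]
 [ 0.4839 -0.2143  0.012 ]] [ 0.5176 -0.1241  0.012 ]
pin top [[ 0.5809 -0.0913  0.088 ]]
knobtop [[ 0.5282 -0.2067  0.088 ]]
keycorners [[ 0.4898 -0.4069  0.02  ]
 [ 0.4837 -0.4461  0.02  ]
 [ 0.4429 -0.4397  0.02  ]
 [ 0.4505 -0.3992  0.02  ]]
key handle end [[ 0.5804 -0.4407  0.02  ]] hole [[ 0.4672 -0.423   0.02  ]]
```

```bash
cat >> hlp.py <<'E'
KA=-0.166; KG=np.array([.5181,-.4313])
JA=0.69; JO=np.array([.5007,-.1377])
def jig(x,y,z):
    c,s=np.cos(JA),np.sin(JA); return np.array([JO[0]+c*x-s*y,JO[1]+s*x+c*y,z])
E
python3 - <<'E'
from hlp import *
o=get_obs();Rm=R.from_quat(o["orientation"]).as_matrix();print(Rm)
for b in(0,np.pi):
  for nm,p,a in(("key",[*KG,.15],KA+np.pi/2+b),("jig",jig(.052,0,.15),JA+np.pi/2+b)):
    print(b,nm,kinematics.solve_ik(p,down(a)))
for k in range(8):
  a=k*np.pi/4-np.pi+.1;print(a,kinematics.solve_ik(jig(-.05,-.05,.1),down(a)))
E
```

```text
[[-0.953  -0.0002  0.3029]
 [-0.3029  0.0009 -0.953 ]
 [-0.     -1.     -0.0009]]
0 key [-0.6965  0.5248  1.6003 -0.      1.0164 -2.1012]
0 jig [-0.1938  0.3556  1.8797 -0.      0.9063 -2.4546]
3.141592653589793 key [-0.6965  0.5248  1.6003 -0.      1.0164  1.0403]
3.141592653589793 jig [-0.1938  0.3556  1.8797 -0.      0.9063  0.687 ]
-3.041592653589793 [-0.4015  0.4093  1.9424 -0.      0.79    2.6401]
-2.2561944901923447 [-0.4015  0.4093  1.9424 -0.      0.79    1.8547]
-1.4707963267948965 [-0.4015  0.4093  1.9424 -0.      0.79    1.0693]
-0.6853981633974483 [-0.4015  0.4093  1.9424 -0.      0.79    0.2839]
0.1 [-0.4015  0.4093  1.9424  0.      0.79   -0.5015]
0.8853981633974483 [-0.4015  0.4093  1.9424 -0.      0.79   -1.2869]
1.6707963267948966 [-0.4015  0.4093  1.9424 -0.      0.79   -2.0723]
2.456194490192345 [-0.4015  0.4093  1.9424 -0.      0.79   -2.8577]
```

Use b=π. Pick the key.

```bash
python3 - <<'E'
from hlp import *
q=down(KA-np.pi/2)
hand.move_gripper(.05,60)
bot.reach([*KG,.10],q)
print(get_obs()["position"])
bot.servo_line([*KG,.021],velocity=.08)
hand.move_gripper(.0,60)
o=get_obs();print(o["position"],o["gripper_width"],o["wrist_force"])
bot.servo_line([*KG,.14],velocity=.12)
bot.reach(jig(.052,0,.15),down(JA-np.pi/2))
o=get_obs();print(o["time_s"],o["position"],jig(.052,0,.15),o["gripper_width"],o["wrist_force"])
t=cam("top","t1");s=cam("scene","s1")
for n,r,roi in(("t1",t,(170,170,320,300)),("s1",s,(220,130,340,250))):
    x0,y0,x1,y1=roi;cv2.imwrite(f"pics/{n}z.png",cv2.resize(r["frame"][y0:y1,x0:x1,::-1],None,fx=5,fy=4.6 if 0 else 4.6 if n=="x" else 5 if n=="s1" else 4.6,interpolation=cv2.INTER_CUBIC))
E
```

```text
[ 0.5177 -0.4321  0.1004]
[ 0.5184 -0.4316  0.0217] 0.01230835878036544 [-1.1123 -0.1965  6.4593]
6.05 [ 0.5412 -0.1055  0.15  ] [ 0.5408 -0.1046  0.15  ] 0.012481808555970668 [-0.2384  0.1981 -1.3711]
```

View pics/t1z.png

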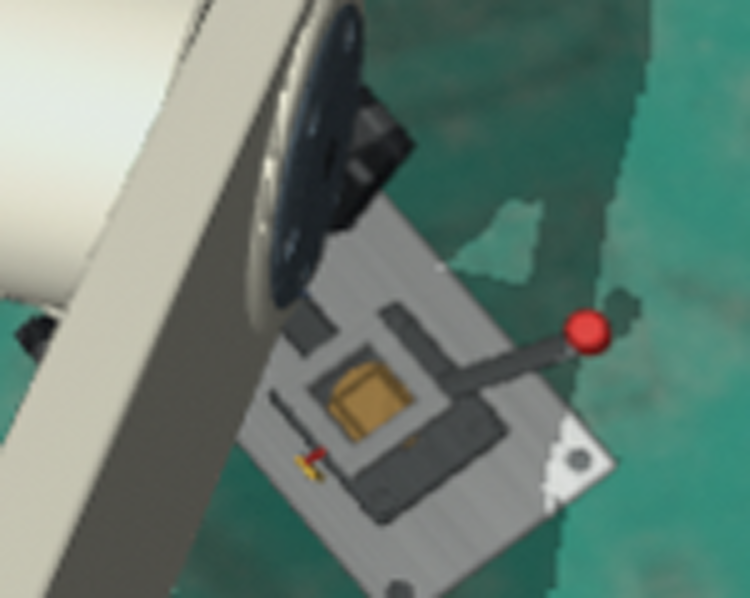

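View pics/s1z.png

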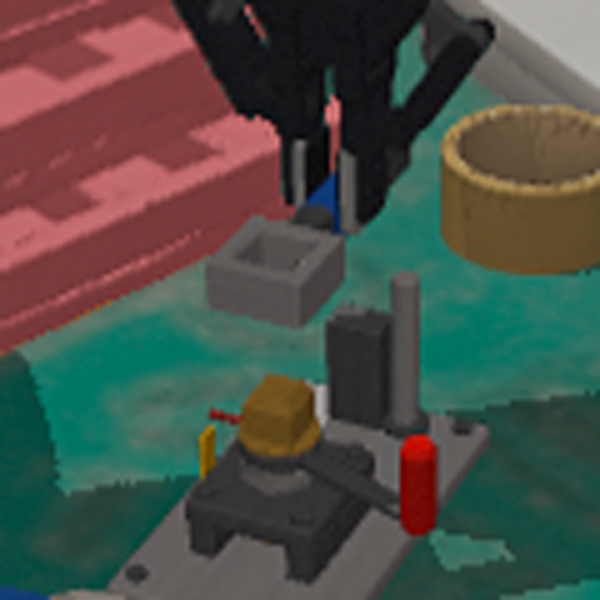

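```bash
python3 - <<'E'
from hlp import *
t=cam("top")
cv2.imwrite("pics/t1c.png",cv2.resize(t["frame"][225:285,215:275,::-1],(600,600),interpolation=cv2.INTER_CUBIC))
E
```

```text
(no output)
```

View pics/t1c.png

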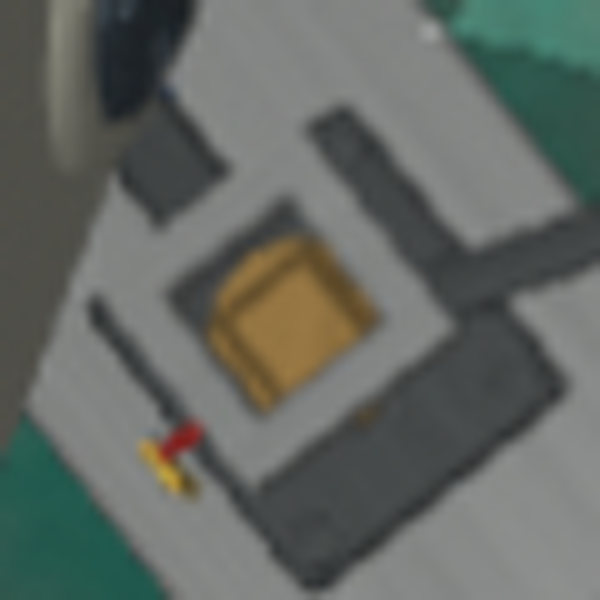

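```bash
python3 - <<'E'
from hlp import *
t=cam("top");s=cam("scene")
f=lambda p:np.array(p)/10+[214.55,224.55]
H=plane(t,f([(172,293),(290,197),(382,320),(265,415)]),.149);print("hole",H.mean(0),np.linalg.norm(np.diff(H,axis=0),axis=1))
print(np.arctan2(*(H[1]-H[0])[[1,0]])) ; e=H[1]-H[2];print("ang",np.arctan2(e[1],e[0]),np.arctan2(*(H[0]-H[3])[[1,0]]))
C=plane(t,f([(95,300),(456,322)]),.149);print("outer diag mid",C.mean(0),np.linalg.norm(C[0]-C[1]))
print("head",plane(t,f([(293,328)]),.083))
o=get_obs();print("expected key centre",o["position"][:2]-.052*np.array([np.cos(JA),np.sin(JA)]), JO)
cv2.imwrite("pics/s1c.png",cv2.resize(s["frame"][165:255,250:340,::-1],(600,600),interpolation=cv2.INTER_CUBIC))
E
```

```text
hole [ 0.5003 -0.1412  0.149 ] [0.0233 0.0237 0.023 ]
-0.8655574523255047
ang 0.6674478254275145 0.6790199477640159
outer diag mid [ 0.4995 -0.1409  0.149 ] 0.0555861596866814
head [[ 0.5016 -0.136   0.083 ]]
expected key centre [ 0.5008 -0.1386] [ 0.5007 -0.1377]
```

View pics/s1c.png

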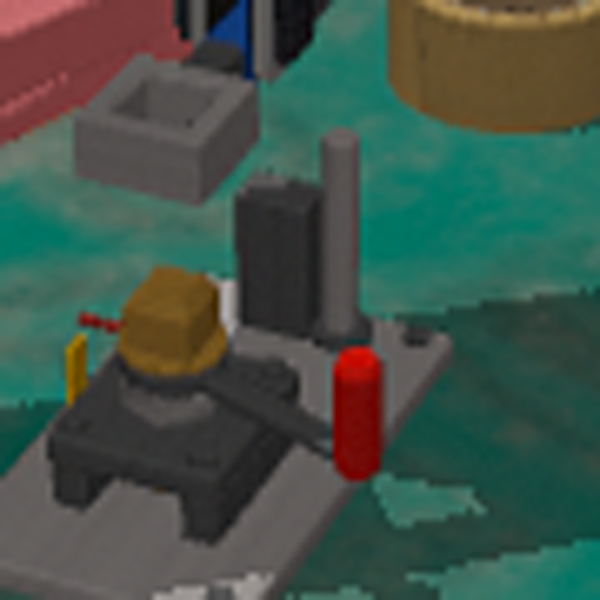

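```bash
python3 - <<'E'
from hlp import *
t=cam("top");s=cam("scene")
g=lambda p:np.array(p)/6.667+[249.575,164.575]
f=lambda p:np.array(p)/10+[214.55,224.55]
print("scene: hole",plane(s,g([(169,103)]),.149),"head",plane(s,g([(173,289)]),.083))
print("tri hole",tri(t,f([(277,306)]),s,g([(169,103)])))
print("tri head",tri(t,f([(293,328)]),s,g([(173,289)])))
for z in(.129,.149):
  print(z,plane(s,g([(75,118),(143,55),(258,88),(200,150)]),z))
pin=g([(341,133)]);print("pin tri",tri(t,[(177/4.615+180-.4,110/4.615+185-.4)],s,pin), jig(.09,-.016,.088))
m=mask(s,(0,180,80),(8,255,255),(290,210,315,245))
# predicted held key hole centre / head in both images
o=get_obs();k=o["position"]-[.052*np.cos(JA),.052*np.sin(JA),0]
print("pred hole px",(proj(t,[[k[0],k[1],.149]])-[214.55,224.55])*10,(proj(s,[[k[0],k[1],.149]])-[249.575,164.575])*6.667)
print("pred head px",(proj(t,[[*JO,.083]])-[214.55,224.55])*10,(proj(s,[[*JO,.083]])-[249.575,164.575])*6.667)
E
```

```text
scene: hole [[ 0.5012 -0.1421  0.149 ]] head [[ 0.502  -0.1391  0.083 ]]
tri hole (array([ 0.5009, -0.1414,  0.1487]), np.float64(0.0011806507978329376))
tri head (array([ 0.5025, -0.136 ,  0.081 ]), np.float64(0.0016138799500272382))
0.129 [[ 0.4863 -0.1065  0.129 ]
 [ 0.5196 -0.0813  0.129 ]
 [ 0.5424 -0.1148  0.129 ]
 [ 0.5118 -0.1395  0.129 ]]
0.149 [[ 0.4737 -0.1378  0.149 ]
 [ 0.5059 -0.1135  0.149 ]
 [ 0.5278 -0.1458  0.149 ]
 [ 0.4983 -0.1697  0.149 ]]
pin tri (array([ 0.5811, -0.0919,  0.0906]), np.float64(0.0012158364166367733)) [ 0.5803 -0.0928  0.088 ]
pred hole px [[258.293  302.9636]] [[162.0049  97.3878]]
pred head px [[303.4796 333.7098]] [[167.0126 287.7605]]
```

```bash
python3 - <<'E'
from hlp import *
o=get_obs();print(o["position"])
p=np.array([.5421,-.1022,.111]);bot.servo_line(p,down(JA-np.pi/2),velocity=.08);bot.dwell(.2)
o=get_obs();print(o["position"],o["wrist_force"],o["time_s"])
t=cam("top");s=cam("scene")
a=cv2.resize(t["frame"][225:285,215:275,::-1],(390,390),interpolation=cv2.INTER_CUBIC)
b=cv2.resize(s["frame"][175:235,250:310,::-1],(390,390),interpolation=cv2.INTER_CUBIC)
cv2.imwrite("pics/c2.png",np.hstack([a,b]))
E
```

```text
[ 0.5408 -0.1052  0.1499]
[ 0.5425 -0.1023  0.1115] [ 0.3126 -0.253  -1.7417] 7.2417
```

View pics/c2.png

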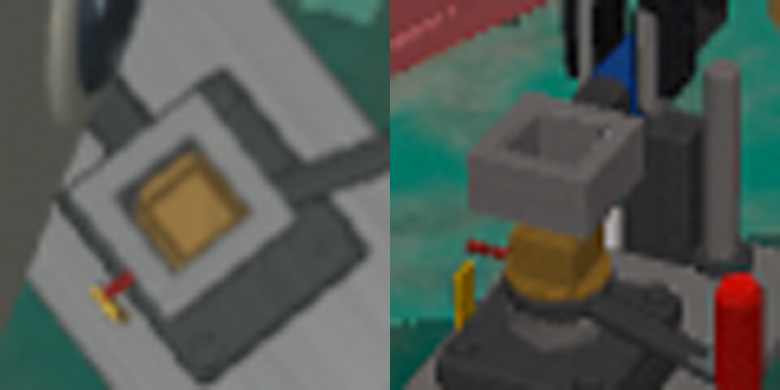

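```bash
python3 - <<'E'
from hlp import *
t=cam("top");s=cam("scene")
f=lambda p:np.array(p)/6.5+[214.6,224.6]
print(plane(t,f([(183,204)]),.1105),plane(t,f([(191,211)]),.083), JO)
H=plane(t,f([(120,192),(188,138),(248,212),(178,272)]),.1105);print(H.mean(0),[np.arctan2(*(H[i]-H[j])[[1,0]]) for i,j in((0,3),(1,2))])
h=hsv(t);print(h[250:266,235:256,0]);print(h[250:266,235:256,2])
cv2.imwrite("pics/c3.png",cv2.resize(t["frame"][240:275,225:265,::-1],(800,700)[:1]+(600,) if 0 else (680,595),interpolation=cv2.INTER_CUBIC))
E
```

```text
[[ 0.5018 -0.1374  0.1105]] [[ 0.5021 -0.1362  0.083 ]] [ 0.5007 -0.1377]
[ 0.502  -0.1375  0.1105] [np.float64(0.6550304549269971), np.float64(0.706226646112061)]
[[90 60 60 90 75 23 19 19 19 19 19 19 20 30 60 60 60 60 70 75 90]
 [75 75 75 60 17 19 19 19 19 19 19 18 19 19 38 60 60 60 70 75 75]
 [75 75 19 19 19 19 19 19 19 18 19 19 19 18 18 40 75 60 60 80 90]
 [60 21 19 19 18 18 19 19 19 19 19 19 19 18 19 19 75 75 75 75 80]
 [60 18 19 19 19 19 19 19 18 18 19 19 19 19 18 18 30 60 60 70 75]
 [60 19 18 19 19 18 18 19 19 19 19 19 18 19 19 19 18 30 75 70 80]
 [30 19 19 19 19 19 18 19 19 19 19 19 18 19 19 19 18 18 30 75 70]
 [24 19 19 19 19 19 19 19 19 19 19 18 19 19 19 19 19 18 19 75 80]
 [20 19 19 18 19 19 19 19 19 18 19 18 19 19 19 19 19 19 24 80 75]
 [30 20 19 19 19 19 18 19 19 19 19 19 19 19 19 19 19 30 80 75 75]
 [70 30 19 19 19 19 19 19 19 18 18 19 19 19 18 19 36 75 75 60 60]
 [60 60 18 18 19 19 19 19 19 19 18 18 19 19 21 30 75 70 75 60 60]
 [60 75 40 19 19 19 19 19 19 18 18 19 19 20 80 75 70 70 75 75 60]
 [75 70 60 30 19 19 19 18 18 18 18 19 30 83 80 60 75 75 75 75 75]
 [75 70 70 6
[... 845 characters left out ...]
0 108 134 149 150 149 149 151 152 149 143 143 144 124  99 101
  113 129 134]
 [ 99  96 107 100 115 140 150 150 149 152 151 147 143 139 129 112 103 114
  129 133 134]
 [122  96  96 116 104 120 141 150 150 151 151 147 139 123 109 106 118 128
  133 134 135]
 [131 115  89 109 111 105 123 146 149 151 150 141 119 109 112 121 130 133
  133 135 131]
 [132 126 102  88 113 111 106 129 150 149 138 117 105 114 128 132 133 135
  134 127 105]
 [131 130 121  97  95 111 106 114 136 132 113 101 113 128 133 134 133 134
  127 102  74]
 [130 131 130 119  97 100 114 105 113 111 107 116 128 132 134 134 134 124
   97  73  68]
 [131 131 132 129 118  93 103 118 103 113 123 129 132 133 134 127 109  89
   67  66  71]]
```

View pics/c3.png

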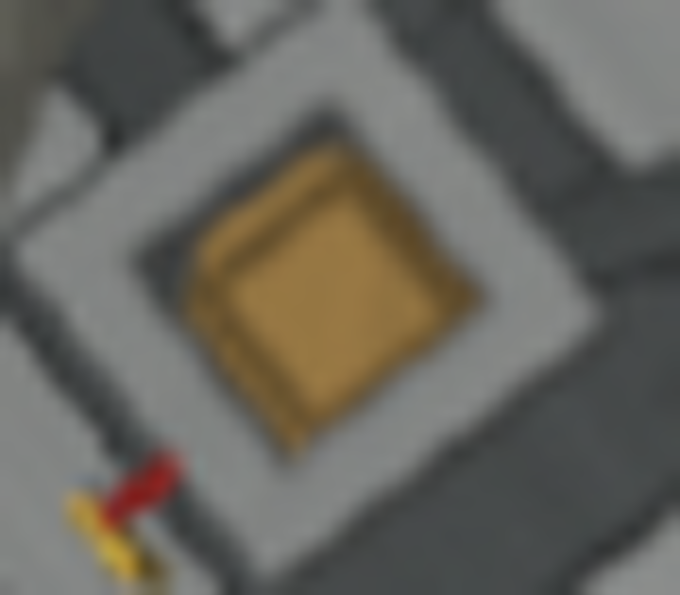

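```bash
python3 - <<'E'
from hlp import *
q=down(JA-np.pi/2)
x,y=.5427,-.1012
bot.servo_line([x,y,.108],q,velocity=.05)
for z in np.arange(.104,.0815,-.003):
    bot.servo_line([x,y,z],q,velocity=.06)
    o=get_obs();f=o["wrist_force"];print(round(z,4),o["position"],f,o["gripper_width"])
    if f[2]>12 or np.hypot(*f[:2])>12:break
print(o["time_s"])
t=cam("top");s=cam("scene")
a=cv2.resize(t["frame"][225:285,215:275,::-1],(390,390),interpolation=cv2.INTER_CUBIC)
b=cv2.resize(s["frame"][175:235,250:310,::-1],(390,390),interpolation=cv2.INTER_CUBIC)
cv2.imwrite("pics/c4.png",np.hstack([a,b]))
E
```

```text
0.104 [ 0.5424 -0.1011  0.1036] [-0.68    0.112  -1.2808] 0.012227666385701549
0.101 [ 0.5425 -0.1012  0.1008] [-0.9325  0.8338 -1.1114] 0.012140776683835149
0.098 [ 0.5426 -0.1012  0.0978] [-0.0498 -0.0981 -1.4819] 0.012489528587649526
0.095 [ 0.5426 -0.1012  0.0948] [-0.2458 -0.5444 -2.1526] 0.012823166048774296
0.092 [ 0.5425 -0.1012  0.0918] [-0.4102  0.6444 -0.7292] 0.012061484959856402
0.089 [ 0.5426 -0.1012  0.0888] [ 0.4266  0.0052 -0.5552] 0.012272062293409382
0.086 [ 0.5426 -0.1012  0.0858] [-0.0643 -0.4229 -2.0833] 0.01226847192012797
0.083 [ 0.5431 -0.1013  0.0846] [-6.7863  0.5658 19.1307] 0.012513468285550854
9.6917
```

View pics/c4.png

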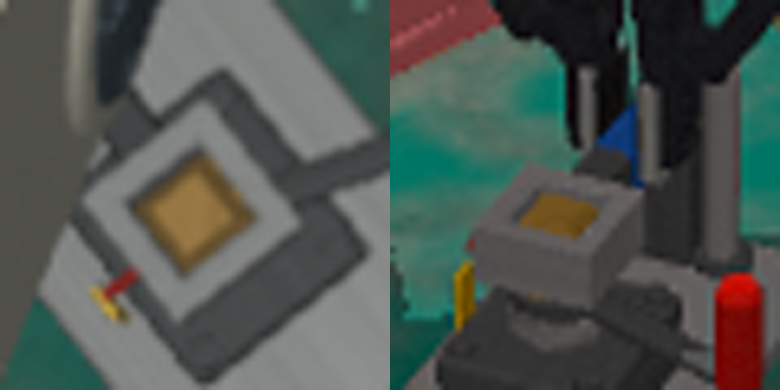

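```bash
cat >> hlp.py <<'E'
SC=np.array([.5012,-.1358])
def kpose(th,d=.022,z=.079,rad=.075):
    u=np.array([np.cos(th),np.sin(th)]);n=np.array([-np.sin(th),np.cos(th)]) # n=ccw
    p=SC+rad*u+d*n
    return [p[0],p[1],z],down(th+np.pi/2)
def force(th,n=4):
    fs=[]
    for _ in range(n):
        bot.dwell(.03);fs.append(get_obs()["wrist_force"])
    f=np.mean(fs,0);nn=np.array([-np.sin(th),np.cos(th)])
    return f,f[:2]@nn   # + = resisting cw push
E
python3 - <<'E'
from hlp import *
bot.servo_line([*get_obs()["position"][:2],.0855]);bot.dwell(.1)
hand.move_gripper(.04,60);bot.dwell(.3)
bot.servo_line([*get_obs()["position"][:2],.16],velocity=.12)
hand.move_gripper(0,60)
p,q=kpose(-1.19,d=.05)
print(kinematics.solve_ik(p,q))
bot.reach([p[0],p[1],.16],q)
t=cam("top","t5");s=cam("scene","s5")
o=get_obs();print(o["time_s"],o["position"],o["gripper_width"])
m=mask(t,(0,180,100),(8,255,255),(270,220,310,265));print(cen(m))
E
```

```text
[-0.3164  0.5249  1.7996 -0.      0.8171 -0.6972]
13.425 [ 0.5754 -0.1866  0.16  ] -5.0942772805148536e-05
(array([288.3043, 241.6957]), 23.0)
```

View pics/t5.png

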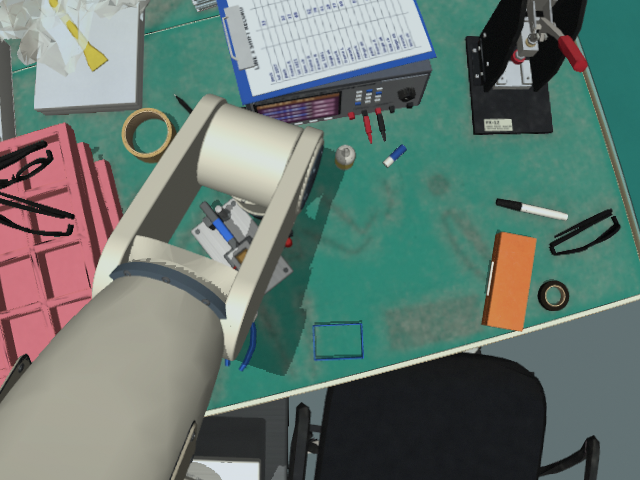

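View pics/s5.png

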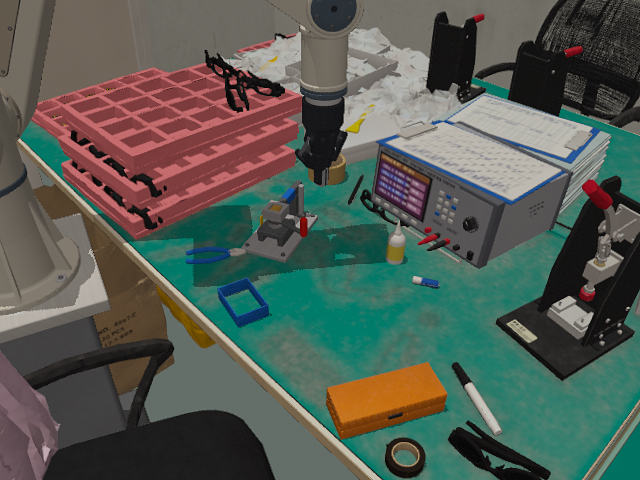

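```bash
python3 - <<'E'
from hlp import *
p,q=kpose(-1.19,d=.05);bot.servo_line(p,q,velocity=.15)
f0,_=force(-1.19,8);print("bias",f0)
for d in(.036,.028):
    p,q=kpose(-1.19,d=d);bot.servo_line(p,q,velocity=.08)
th=-1.19
while th>-2.05:
    p,q=kpose(th);bot.servo_line(p,q,velocity=.06)
    f,_=force(th,3);n=np.array([-np.sin(th),np.cos(th)]);ft=(f-f0)[:2]@n
    print(round(th,3),"ft %.2f fr %.2f"%(ft,(f-f0)[:2]@[np.cos(th),np.sin(th)]),np.round(np.array(get_obs()["position"])-p,4))
    if ft>6:break
    th-=.1
np.save("f0.npy",f0);np.save("th.npy",th)
print(get_obs()["time_s"]);cam("scene","s6");cam("top","t6")
s=cv2.imread("pics/s6.png");cv2.imwrite("pics/s6z.png",cv2.resize(s[160:270,220:340],None,fx=5,fy=5,interpolation=cv2.INTER_CUBIC))
E
```

```text
bias [0.1294 0.1105 0.1539]
-1.19 ft 0.11 fr 0.29 [ 0. -0.  0.]
-1.29 ft -0.03 fr 0.26 [0.0003 0.0001 0.    ]
-1.39 ft 0.61 fr -0.21 [0.0004 0.0001 0.0001]
-1.49 ft 0.31 fr -0.23 [0.0003 0.0001 0.    ]
-1.59 ft 0.73 fr 0.13 [0.0002 0.0001 0.    ]
-1.69 ft 0.38 fr -0.07 [ 0.0002  0.0001 -0.    ]
-1.79 ft 0.50 fr -0.00 [ 0.0002  0.     -0.    ]
-1.89 ft 0.86 fr 0.56 [0.0003 0.     0.    ]
-1.99 ft 0.33 fr 0.22 [ 0.0003 -0.      0.    ]
18.375
```

View pics/s6z.png

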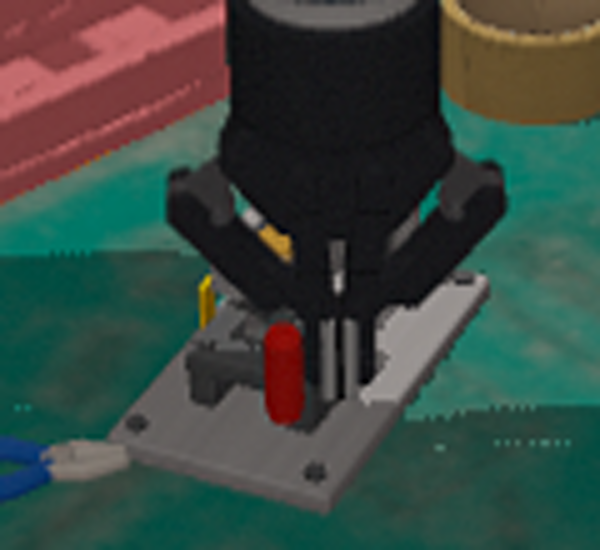

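```bash
python3 - <<'E'
import cv2
s=cv2.imread("pics/t6.png");cv2.imwrite("pics/t6z.png",cv2.resize(s[180:320,170:310],None,fx=4.2,fy=4.2,interpolation=cv2.INTER_CUBIC))
E
```

```text
(no output)
```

View pics/t6z.png

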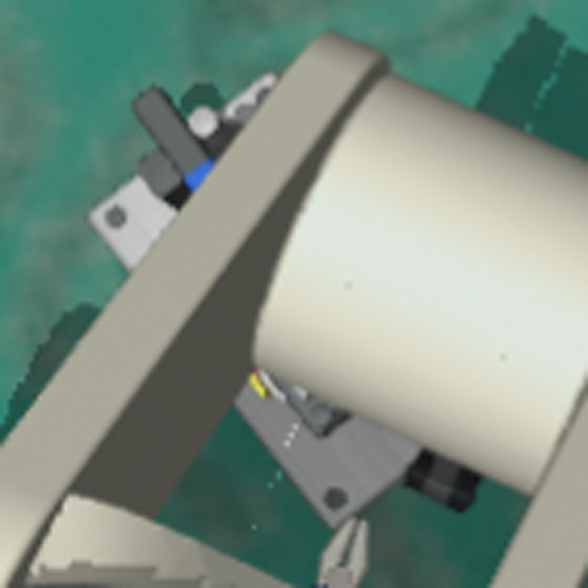

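```bash
python3 - <<'E'
from hlp import *
f0=np.load("f0.npy");th=float(np.load("th.npy"))
step=.035
for i in range(60):
    th-=step
    if th<-2.95:print("limit");break
    p,q=kpose(th);bot.servo_line(p,q,velocity=.03)
    f,_=force(th,3);n=np.array([-np.sin(th),np.cos(th)]);ft=(f-f0)[:2]@n
    print(round(th,3),"ft %.2f fr %.2f z %.2f"%(ft,(f-f0)[:2]@[np.cos(th),np.sin(th)],(f-f0)[2]))
    if ft>11.3:break
    if ft>2.2:step=.013 if ft<8.5 else .007
bot.dwell(.6);f,_=force(th,8);print("hold",(f-f0)[:2]@n,get_obs()["time_s"])
np.save("th.npy",th)
cam("scene","s7");cam("top","t7")
s=cv2.imread("pics/s7.png")[160:270,220:340];t=cv2.imread("pics/t7.png")[180:290,170:290]
cv2.imwrite("pics/c7.png",cv2.resize(np.hstack([s,t]),None,fx=3.3,fy=3.3,interpolation=cv2.INTER_CUBIC))
E
```

```text
-2.125 ft 0.95 fr 0.06 z -0.37
-2.16 ft 1.43 fr 0.42 z -0.07
-2.195 ft 1.46 fr -0.28 z 0.03
-2.23 ft 1.37 fr 0.15 z 0.10
-2.265 ft 0.96 fr 0.59 z 0.31
-2.3 ft 1.27 fr 0.21 z -0.01
-2.335 ft 0.84 fr 0.48 z 0.00
-2.37 ft 1.24 fr 0.95 z 0.10
-2.405 ft 1.29 fr 0.68 z 0.21
-2.44 ft 1.04 fr 0.97 z 0.46
-2.475 ft 1.05 fr 0.55 z 0.52
-2.51 ft 1.10 fr 0.75 z 0.65
-2.545 ft 1.20 fr 1.03 z 0.25
-2.58 ft 1.44 fr 0.03 z 0.58
-2.615 ft 3.73 fr 1.11 z 0.12
-2.628 ft 5.17 fr 0.25 z 0.44
-2.641 ft 5.84 fr 0.99 z 0.27
-2.654 ft 6.69 fr 0.78 z 0.58
-2.667 ft 7.09 fr 0.68 z 0.32
-2.68 ft 7.70 fr 1.13 z -0.08
-2.693 ft 9.09 fr 1.19 z 0.18
-2.7 ft 9.49 fr 1.02 z 0.32
-2.707 ft 10.01 fr 0.76 z 0.23
-2.714 ft 10.56 fr 1.31 z 0.17
-2.721 ft 10.31 fr 0.85 z -0.18
-2.728 ft 10.87 fr 1.19 z 0.07
-2.735 ft 11.45 fr 1.55 z 0.04
hold 11.272301744270754 29.0417
```

View pics/c7.png

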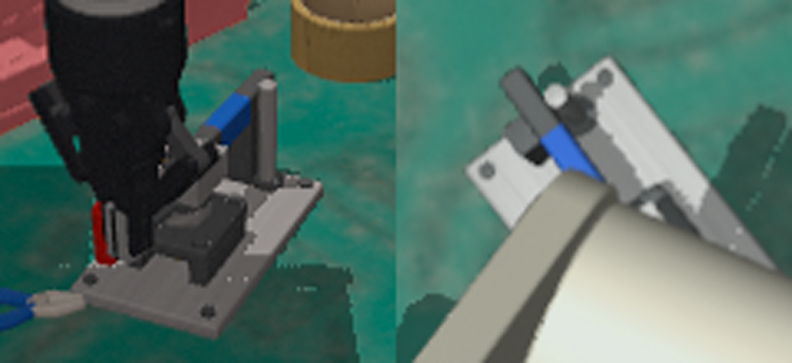

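```bash
python3 - <<'E'
from hlp import *
f0=np.load("f0.npy");th=float(np.load("th.npy"))
for i in range(4):
    th-=.008
    p,q=kpose(th);bot.servo_line(p,q,velocity=.03)
    f,_=force(th,5);n=np.array([-np.sin(th),np.cos(th)]);ft=(f-f0)[:2]@n
    print(round(th,3),"ft %.2f"%ft)
    if ft>11.9:break
bot.dwell(.4);f,_=force(th,8);print("hold",(f-f0)[:2]@n)
s=cam("scene");cv2.imwrite("pics/s8.png",cv2.resize(s["frame"][170:250,235:325,::-1],None,fx=7,fy=7,interpolation=cv2.INTER_CUBIC))
# back off ccw, then up
for dd in(.03,.045):
    p,q=kpose(th,d=.022+dd-.01);bot.servo_line(p,q,velocity=.06)
bot.servo_line([p[0],p[1],.17],velocity=.15)
bot.reach([.50,-.33,.25],down(JA-np.pi/2))
print(get_obs()["time_s"])
t=cam("top","t9");s=cam("scene","s9")
a=cv2.resize(t["frame"][185:305,180:300,::-1],(400,400),interpolation=cv2.INTER_CUBIC)
b=cv2.resize(s["frame"][160:260,225:325,::-1],(400,400),interpolation=cv2.INTER_CUBIC)
cv2.imwrite("pics/c9.png",np.hstack([a,b]))
E
```

```text
-2.743 ft 12.31
hold 12.210556321084892
32.55
```

View pics/s8.png

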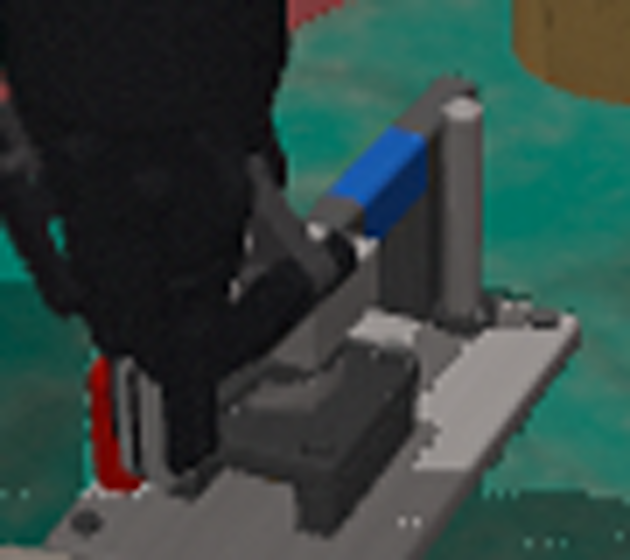

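View pics/c9.png

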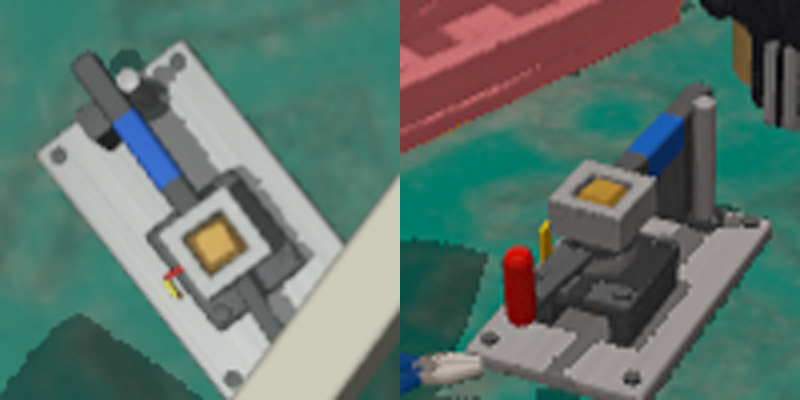

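```bash
python3 - <<'E'
from hlp import *
t=cam("top")
m=mask(t,(100,150,80),(125,255,255),(205,205,245,250));c=big(m)
q=plane(t,c.reshape(-1,2),.083)[:,:2];print("blue",cv2.minAreaRect((q*1000).astype(np.float32)))
m=mask(t,(0,0,165),(180,40,255),(222,235,265,280))
cv2.imwrite("pics/c10.png",cv2.resize(t["frame"][195:280,190:275,::-1],(595,595),interpolation=cv2.INTER_CUBIC))
s=cam("scene");cv2.imwrite("pics/x.png",s["frame"][:,:,::-1])
E
```

```text
blue ((547.5647583007812, -101.36090087890625), (39.9329833984375, 14.412221908569336), 39.82703399658203)
```

View pics/c10.png

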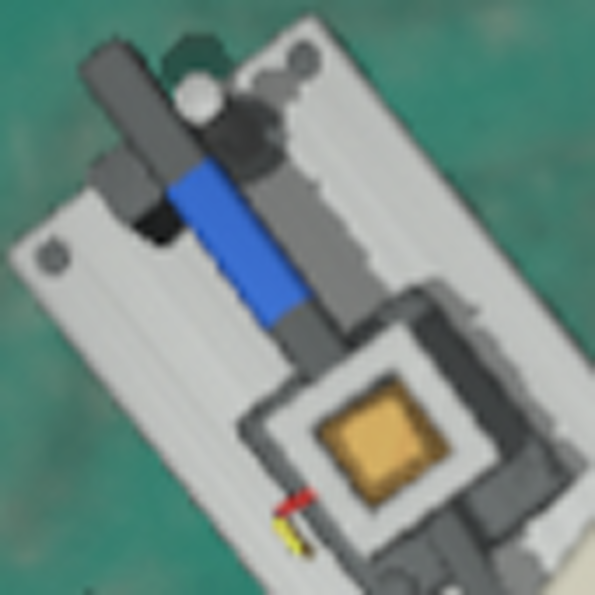

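```bash
python3 - <<'E'
from hlp import *
ya=.672;q=down(ya-np.pi/2);x,y=.5432,-.1021
hand.move_gripper(.04,40)
bot.reach([x,y,.16],q)
bot.servo_line([x,y,.0855],velocity=.08);bot.dwell(.1)
print(get_obs()["wrist_force"])
hand.move_gripper(0,40)
o=get_obs();print(o["position"],o["gripper_width"],o["wrist_force"],o["ft_torque"])
for z in np.arange(.0885,.125,.004):
    bot.servo_line([x,y,z],q,velocity=.05);o=get_obs();print(round(z,4),o["wrist_force"],o["gripper_width"])
    if np.linalg.norm(o["wrist_force"])>25:break
bot.servo_line([x,y,.16],q,velocity=.1)
print(o["time_s"]);t=cam("top","t11");s=cam("scene","s11")
a=cv2.resize(t["frame"][185:305,180:300,::-1],(400,400),interpolation=cv2.INTER_CUBIC)
b=cv2.resize(s["frame"][140:260,225:345,::-1],(400,400),interpolation=cv2.INTER_CUBIC)
cv2.imwrite("pics/c11.png",np.hstack([a,b]))
E
```

```text
[-0.2562 -0.1491  0.3008]
[ 0.5435 -0.1022  0.086 ] 0.012871173508455918 [-1.3094 -0.2296  6.1131] [ 0.0059  0.1796 -0.1505]
0.0885 [ 1.2867  1.5279 -0.5279] 0.012842412873527562
0.0925 [ 0.7228  0.0359 -1.1059] 0.012895444451369172
0.0965 [ 0.0124  0.0975 -0.0936] 0.0126139717699516
0.1005 [ 0.097  -0.5247 -2.2167] 0.012730287839649041
0.1045 [-0.7617 -0.7124 -1.0781] 0.012837730048131464
0.1085 [-0.4514 -0.482  -0.7315] 0.01286096909269222
0.1125 [-0.2964  0.995  -1.1754] 0.013107255406369138
0.1165 [-0.432  -0.8834 -1.2444] 0.012501381985630446
0.1205 [-0.6974 -0.4514 -2.2161] 0.012531322427405546
0.1245 [ 1.0828  0.4613 -1.2608] 0.01328672742567063
38.2333
```

View pics/c11.png

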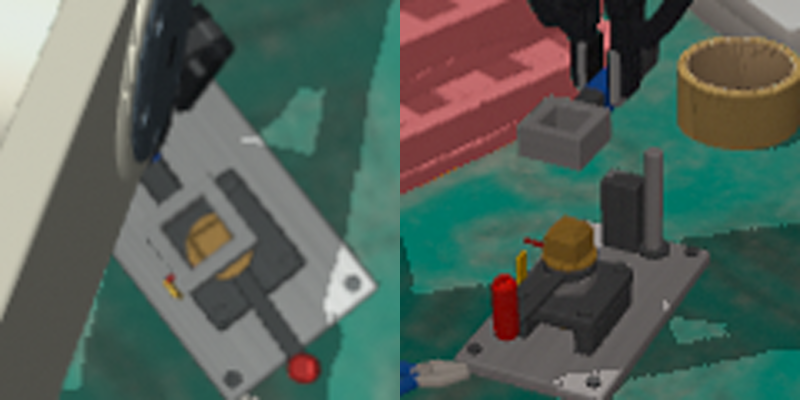

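```bash
python3 - <<'E'
from hlp import *
q=down(KA-np.pi/2)
bot.reach([*KG,.14],q)
bot.servo_line([*KG,.032],q,velocity=.1)
for z in(.028,.0255,.0245,.0235,.0225,.022):
    bot.servo_line([*KG,z],q,velocity=.03);o=get_obs();print(z,o["position"][2],o["wrist_force"])
    if o["wrist_force"][2]>4:break
hand.move_gripper(.05,40);bot.dwell(.2)
bot.servo_line([*KG,.15],velocity=.12)
bot.reach([.25,-.55,.25],q)
print(get_obs()["time_s"]);t=cam("top","t12");s=cam("scene","s12")
m=mask(t,(0,0,170),(180,40,255),(390,260,440,310));c=big(m)
print("sock",cv2.minAreaRect((plane(t,c.reshape(-1,2),.020)[:,:2]*1000).astype(np.float32)))
a=cv2.resize(t["frame"][185:305,180:300,::-1],(400,400),interpolation=cv2.INTER_CUBIC)
b=cv2.resize(s["frame"][280:360,300:400,::-1],(400,400),interpolation=cv2.INTER_CUBIC)
cv2.imwrite("pics/c12.png",np.hstack([a,b]))
E
```

```text
0.028 0.02807106646970449 [ 0.9717  0.441  -1.3751]
0.0255 0.025323217551177734 [-0.5091 -0.2463 -2.2121]
0.0245 0.02443820013888926 [-0.0815 -0.1    -1.6216]
0.0235 0.02345339353356814 [-0.6321 -0.331  -1.0584]
0.0225 0.023080080514230456 [-2.0481  3.3014  5.1394]
45.65
sock ((465.6552734375, -422.9682312011719), (40.09716796875, 39.945831298828125), 81.02142333984375)
```

View pics/c12.png

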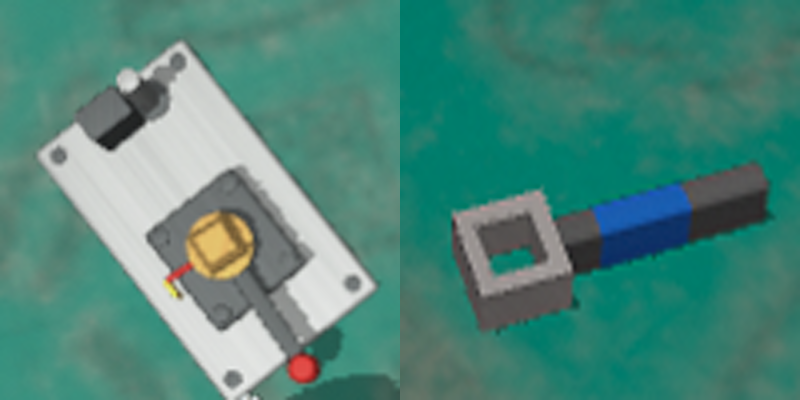

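View pics/s12.png

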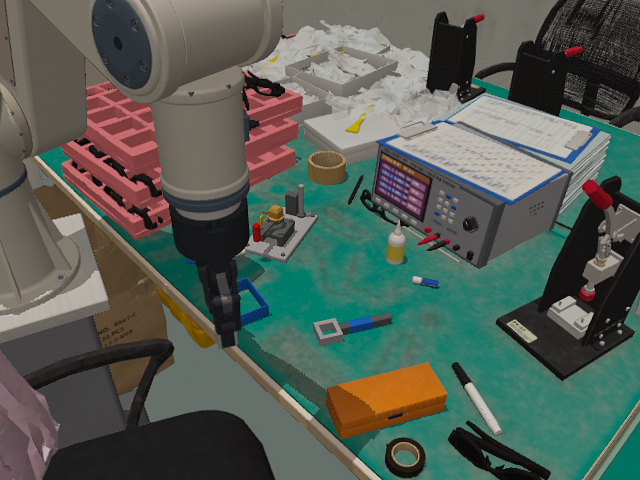

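```bash
python3 -c "
from workcell import hand_in
print(hand_in())"
```

```text
the job is handed in; nothing more can be done
None
```

The jam nut is tight, the holding key is back on the bench, and I handed the job in with the robot clock at about 46 s. No verdict was reported.

- **Fitting the key:** My first hover position was about 4 mm off, judged from both cameras, so I corrected it before lowering. The key then slid onto the square head with no side load. Its underside came to rest at 63 mm, with the handle beside the pin.
- **Tightening:** I pushed the knob clockwise with closed fingers and the nut bedded. I held it at 12.2 N, measured at the wrist. That works out at about 10 N on the pin, but the pin force itself was not measured.
- **After letting go:** In the pictures the lever stays near the jig's -x, about 0.15 rad past it. The screw's pointer and square head look unchanged, though I only judged the screw setting by eye.
- **Laying the key down:** It lifted off without sticking and lies flat about where it started, roughly 0.29 m from the screw. The bottle, bin and battery look unmoved in the camera picture.

The knob felt softer than described, about 0.9 N per mm against the stated 2.5. I put this down to give in the arm and fingers but did not confirm it. My camera positions also disagreed with the arm's own position by 2–3 mm, within what the taper on the screw head allowed for.

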